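# Find the concealed catch and open the bread bin

## Robot

A 7-joint arm with a two-finger parallel gripper is mounted at the origin on the work surface. World frame = base frame: x ahead of the robot, y to its left, z up, the work surface at z = 0. Lengths are in m, angles in rad, forces in N, time in s.
With the tool pointing down it reaches from about 0.4 to 0.875 m from the base axis. Payload 6.5 kg.
Tool frame: the origin (TCP) lies on the centre line of the jaws, within the pads' length; the fingertips stand 17 mm ahead of it and the grasp point (between the pads) lies 2 mm behind it; z points along the fingers, y is the line along which they close (so a half turn about z gives the same grasp; the last joint's range is limited). The gripper opens to 85 mm and grips with 20 to 120 N. Pads are 22 mm wide; open, the fingers measure 114 mm over their backs; the gripper's body (76 mm by 85 mm) begins 54 mm behind the grasp point. The pads swing forward as they close: fully open they stand 13 mm farther back than shut.
Start: joints at [1.167, 0.536, -0.004, 1.538, 0.003, 1.067, -0.071], TCP at [0.215, -0.613, 0.248] pointing down, gripper open.
Joint ranges: [-2.7, 2.7], [-0.37, 2.16], [-1.27, 1.26], [0.24, 2.4], [-1.31, 4.45], [0.19, 1.91], [-2.76, 2.76]. Speed limits (rad/s): [2.39, 2.39, 3.14, 3.14, 3.14, 3.14, 3.14].

## Interface

Orientations are given as a unit quaternion [x, y, z, w].
In Python, from bench import ctrl gives the robot as it stands.
- The arm moves only by the tool step_arm, never from a script. Its argument "steps" is a list of rows, each a list of 3 entries, a list of its own where there are three numbers: the opening, from 0 (shut) to 1 (fully open), then the shift along the tool's x, y, z in m, then the turn about the tool's z in rad. A call has exactly 5 rows; each row shifts and turns the commanded pose from where the row before left it, along the tool's axes as they then stand; what a row does not reach is not made up. A row lasts 1/12 s, in which the tool goes at most 41.7 mm and 7.16 degrees, less where a joint would pass 70% of its speed; a pose out of reach is approached as far as the arm can. A call is refused whole if a number of a shift passes 0.0417 or a number of a turn 0.125, either way. A call with a gripper value outside its range is refused whole. The fingers move at their own pace and stop on an object; "force" is the grip in N (left out, the last holds). Time passes only in rows, so rows that do not move let the fingers close, or fill a call up. It gives the time, the measured TCP pose, the force, the opening and the grip force at its end, in the units of the state.
- ctrl.state(): the state, without advancing time (a new reading comes with each control period).
- ctrl.read_camera(name): name is "side" or "top" or "wrist"; returns a dict with "img" (384x512x3 uint8, red, green, blue), "depth" (384x512 float32, m along the optical axis (not along the pixel's ray), 0 where there is no reading), "fx", "fy", "cx", "cy" (pixels), "R" (3x3) and "t" (3): a world point X has camera coordinates R X + t. Camera axes: x right, y down, z forward; pixel columns grow to the right and rows downward; lengths in m; the calibration is good to about 2 mm. A picture is of the moment at which its call begins.
- ctrl.sign_off(): hands the job in; it is judged then, once.
Trained networks look in the newest picture that a camera, given by its name, has taken for a name from the list of things; names that differ only in an ending like _2 or _b are one class to them, and where a whole thing is asked for, a point or a joint stands for the part that bears it (a point fixed in the world has none). Each returns a list of dicts, best first, with "confidence" (0 to 1); they miss things now and then, are a little off and sometimes report something else, mostly with a low value. They report only what shows in the picture. A call takes as long as a camera call.
- ctrl.regions_of(camera, query): "pixels" (384x512 bool, what is visible of it) and "box" ([left, top, right, bottom] in pixels, round what is visible of it).
The state is a dict: "time_s": time; "q": joint angles; "qd": joint speeds; "joint_torque": joint torques, N m; "ee_pos": TCP position; "orientation": TCP orientation; "force": force on the tool from outside, world axes, zero at the start; "ft_torque": the same for the moment, N m; "finger_gap": finger opening in m; "gripper_force": force on a finger pad.
Only numpy, scipy, OpenCV 4.12 (cv2) and the standard library are available. Lean on these libraries where they do the work, as an engineer would, in place of code of your own. Each camera call takes 0.05 s, during which the arm holds its last target. There are 200 camera calls.

## Task

The lid of the bread bin is held shut by a concealed push catch, set flush somewhere along the wooden strip inlaid in the flat deck in front of the lid. Feel gently along the strip with the fingertips until you find the part that gives, press it in so that the lid is let go and springs up to stand open by itself, then take the hand away. Nothing is to be picked up, and the things standing on and around the bin stay where they are.

Things in the scene. Friction and masses are not known exactly. Their poses are not given: they have to be found in the camera images.
- bin: White steel bread bin, 300 mm deep (x), 480 wide (y), 170 high, fixed on the worktop. Origin: centre of its underside; +z up, -x its front (to the robot), +y its left seen from the robot. Flat top: a rigid white deck (the front 70 mm, full width) and behind it a wooden lid 222 mm deep, 12 thick, level with the deck and hinged along the rear. Touch it at 30 mm/s or less: faster is a blow.
- strip (a point): Centre of the top of the wooden strip inlaid in the deck: 115 mm before the bin's middle, 168.5 mm above the worktop, axes as the bin's. It shows 240 mm (y) by 50 mm (x), 1.5 mm below the deck, and is rigid but for one piece of it, the catch's push plate: same wood, flush, 60 mm (y) by 47 mm (x), a 1.5 mm gap at each end, its centre anywhere within 59 mm in y of this point.
- catch (a joint): Depth of the push plate below the strip (m): 0 flush, 0.006 fully in. Its place along the strip differs at every start and is not reported: feel for it. It moves straight down and springs back; it yields from about 2 N, lets the lid go from about 4 mm and is fully in at about 6 N. A fingertip must lie wholly on the plate, not on the strip beside it, to press it.
- lid (a joint): Opening angle of the lid (rad): 0 to 0.01 shut and latched, 1.25 fully open at its stop. Once let go, spring and damper swing it up slowly, in 2 to 4 s, its front edge moving up and away from the deck to 380 mm above the worktop; it pushes with only some 3 N, waits if the hand is in its way, and stays open.
- timer: White round kitchen timer, 54 mm in diameter and 53 mm high, standing on one end of the white deck, 190 mm to the left or right of the strip's centre. Origin at the centre of its underside. To be left alone.
- shaker: Glass salt shaker with a steel cap, 42 mm in diameter and 66 mm high, standing on the other end of the white deck. Origin at the centre of its underside. To be left alone.
- oil: Green glass oil bottle, 68 mm in diameter, 230 mm high, on the worktop beside the bin. Origin at the centre of its underside. To be left alone.
- drum: Blue salt drum, 72 mm in diameter, 140 mm high, on the worktop beside the bin. Origin at the centre of its underside. To be left alone.
- spice: Amber spice jar with a black cap, 44 mm in diameter, 100 mm high, on the worktop beside the bin. Origin at the centre of its underside. To be left alone.
- mug: White mug, 82 mm in diameter, 95 mm high, on the worktop beside the bin. Origin at the centre of its underside. To be left alone.

How it is judged:
On the way:
1. the push plate is pressed in until it lets the lid go (value of joint catch above 0.003 m).
At the end, for the whole second after the job is handed in: The lid stands open by itself (1.15 rad or more of its 1.25) and still, the push plate has sprung back flush (within 2 mm), the timer and shaker are within 20 mm and the other things within 30 mm of where they stood (value of joint lid above 1.15 rad and velocity of joint lid below 0.1 rad/s and value of joint catch below 0.002 m and distance of each of timer, shaker from where it was at the start of the episode below 0.02 m and distance of each of oil, drum, spice, mug from where it was at the start of the episode below 0.03 m); the robot touches nothing.
It fails at once if the fingers strike or press anything harder than 100 N (contact force between the fingers and anything else above 100 N).
It fails at once if something standing on or around the bin is moved, knocked over or picked up (distance of any of timer, shaker from where it was at the start of the episode above 0.03 m or distance of any of oil, drum, spice, mug from where it was at the start of the episode above 0.04 m).
It also fails if it takes over 51 s, if anything falls off the work surface, if the arm or the gripper's body presses on something with over 40 N, if the wrist force passes 120 N, or if a joint passes its speed limit or range.

## Working session

There is one attempt and no reset: what is moved stays moved. The work goes in short steps, Python scripts to look and compute and a tool call to move; the robot and the scene stay as the last step left them, time stands still between calls to the robot, and variables do not carry over. Pictures are saved under pics/ and viewed, at most 10 in all, crops included, and the job is handed in when it is done.

Besides the shell and the picture viewer there is one more tool, called after "Request:" by a JSON object that holds its "fn" and its "kwargs". step_arm: Moves the arm, as the interface text tells. Its arguments: {"type":"object","properties":{"steps":{"type":"array","items":{"type":"array"}},"force":{"type":"number"}},"required":["steps"]}

```bash
mkdir -p pics; cat > h.py <<'E'
from bench import ctrl
import numpy as np, cv2
def cloud(c):
    v,u=np.mgrid[:384,:512]; d=c["depth"]
    P=np.stack([(u-c["cx"])/c["fx"]*d,(v-c["cy"])/c["fy"]*d,d],-1)
    return (P-c["t"])@c["R"]
E
python3 - <<'E'
from h import *
s=ctrl.state(); print({k:np.round(v,3) for k,v in s.items()})
ims=[]
for n in ["top","side"]:
    c=ctrl.read_camera(n); ims.append(c["img"]); P=cloud(c)
    for q in ["bin","strip","lid","timer","shaker","oil","drum","spice","mug"]:
        for r in ctrl.regions_of(n,q)[:1]:
            m=r["pixels"]&(c["depth"]>0); p=P[m]
            if len(p): print(n,q,round(r["confidence"],2),r["box"],np.round(np.median(p,0),3),np.round(np.percentile(p,2,axis=0),3),np.round(np.percentile(p,98,axis=0),3))
cv2.imwrite("pics/a.png",cv2.resize(np.vstack(ims)[...,::-1],(400,600)))
cv2.imwrite("pics/top.png",ims[0][...,::-1])
E
```

```text
{'time_s': np.float64(0.0), 'q': array([ 1.167,  0.537, -0.004,  1.539,  0.003,  1.067, -0.071]), 'qd': array([-0.   ,  0.001,  0.001, -0.   , -0.001,  0.001,  0.002]), 'joint_torque': array([-1.0000e-03, -5.8343e+01,  1.0480e+00, -2.5910e+01,  1.2000e-02,
        1.0000e-02,  0.0000e+00]), 'ee_pos': array([ 0.215, -0.613,  0.247]), 'orientation': array([ 0.986,  0.168, -0.   , -0.001]), 'force': array([-0.228,  0.532,  0.195]), 'ft_torque': array([-0.043, -0.04 , -0.021]), 'gripper_force': np.float64(0.0), 'finger_gap': np.float64(0.085)}
top bin 0.93 [171.4, 125.9, 338.2, 233.4] [0.629 0.009 0.17 ] [ 0.469 -0.221  0.073] [0.769 0.24  0.175]
top strip 0.9 [178.5, 128.5, 339.2, 233.9] [0.629 0.01  0.17 ] [ 0.469 -0.222  0.068] [0.769 0.241 0.175]
top lid 0.9 [180.6, 126.9, 334.3, 203.6] [0.654 0.014 0.17 ] [ 0.547 -0.211  0.165] [0.768 0.235 0.175]
top timer 0.61 [185.4, 209.6, 204.8, 227.8] [0.494 0.183 0.218] [0.473 0.162 0.19 ] [0.518 0.208 0.226]
top shaker 0.54 [314.0, 205.8, 332.7, 219.1] [ 0.515 -0.184  0.23 ] [ 0.5   -0.204  0.178] [ 0.533 -0.17   0.239]
top oil 0.58 [95.4, 1
[... 676 characters left out ...]
0.17 ] [ 0.542 -0.206  0.167] [0.764 0.239 0.173]
side timer 0.7 [285.7, 213.9, 309.1, 241.1] [0.494 0.204 0.205] [0.47  0.177 0.173] [0.517 0.214 0.225]
side shaker 0.59 [290.4, 136.4, 302.6, 163.1] [ 0.515 -0.176  0.207] [ 0.497 -0.198  0.172] [ 0.533 -0.167  0.237]
side oil 0.94 [218.1, 290.9, 252.1, 370.9] [0.598 0.481 0.13 ] [0.569 0.448 0.003] [0.632 0.494 0.231]
side drum 0.9 [291.4, 312.0, 325.4, 373.4] [0.442 0.469 0.113] [0.409 0.42  0.012] [0.473 0.48  0.143]
side spice 0.57 [307.5, 137.9, 323.9, 169.3] [ 0.454 -0.412  0.058] [ 0.432 -0.474  0.002] [ 0.475 -0.402  0.102]
side mug 0.57 [272.6, 131.3, 291.4, 149.4] [ 0.583 -0.436  0.08 ] [ 0.546 -0.496  0.055] [ 0.621 -0.403  0.098]
```

View pics/top.png

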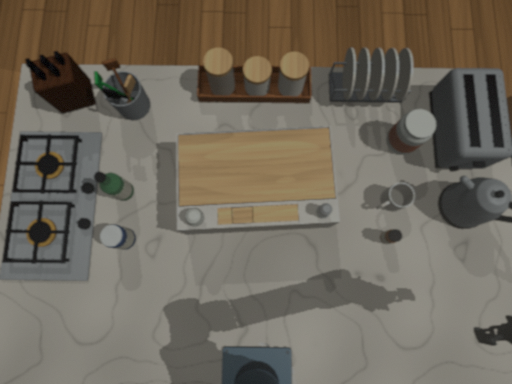

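The top view shows the strip at about (218–299, 206–224) with a faint 21 px rectangle at about (232–253, 215), possibly the plate seam. The timer is at (193,217) and the shaker at (324,211). I'll fit the bin pose and zoom in.

```bash
python3 - <<'E'
from h import *
c=ctrl.read_camera("top"); P=cloud(c)
hsv=cv2.cvtColor(c["img"],cv2.COLOR_RGB2HSV)
m=(hsv[...,1]>60)&(P[...,2]>.155)&(P[...,2]<.185)&(P[...,0]>.44)&(P[...,0]<.8)&(abs(P[...,1])<.27)
n,l,st,ce=cv2.connectedComponentsWithStats(m.astype(np.uint8))
for i in range(1,n):
    if st[i,4]>100:
        p=P[l==i][:,:2].astype(np.float32); r=cv2.minAreaRect(p); print(st[i],np.round(p.mean(0),4),r,np.median(P[l==i][:,2]))
a=c["img"][196:236,170:345,::-1]
cv2.imwrite("pics/b.png",cv2.resize(a,None,fx=4.5,fy=4.5,interpolation=cv2.INTER_CUBIC))
# project candidate pixels
for u,v in [(232,207),(232,223),(253,207),(253,223),(218,215),(299,213)]: print(u,v,np.round(P[v,u],3))
E
```

```text
[  178   128   157    78 10779] [0.655  0.0106] ((0.6573972105979919, 0.010235294699668884), (0.22260671854019165, 0.46834200620651245), 3.7203381061553955) 0.17030783201177438
[ 218  204   81   20 1267] [5.102e-01 4.000e-04] ((0.5103828310966492, 0.0009199157357215881), (0.048380326479673386, 0.2374306172132492), 3.5644726753234863) 0.16854145581855154
232 207 [0.53  0.078 0.17 ]
232 223 [0.482 0.077 0.169]
253 207 [0.531 0.015 0.169]
253 223 [0.483 0.015 0.168]
218 215 [0.506 0.119 0.167]
299 213 [ 0.514 -0.121  0.171]
```

View pics/b.png

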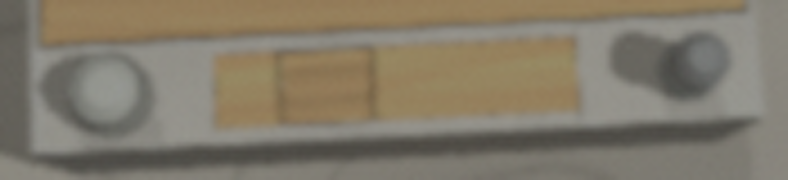

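The seams at crop x = 279 and 375 (full image u≈232 and 253) put the plate at about y = 0.014 to 0.077, with its centre near (0.507, 0.046) and the bin yawed about 3.6°. Next I lift, align and shut the fingers, then travel high over the deck.

Request:
{"fn": "step_arm", "kwargs": {"steps": [[0, [0, 0, -0.012], 0.055], [0, [0, 0, -0.012], 0.055], [0, [0, 0, -0.012], 0.055], [0, [0, 0, -0.012], 0.055], [0, [0, 0, -0.012], 0.055]], "force": 20}}

```text
time_s: 1.47
ee_pos: [0.2154, -0.6132, 0.3089]
orientation: [1.0, 0.03, 0.0, 0.0]
force: [0.4, 0.0, 0.2]
finger_gap: 0.0256
gripper_force: 0.0
```

Request:
{"fn": "step_arm", "kwargs": {"steps": [[0, [0.013, -0.025, 0], 0], [0, [0.013, -0.025, 0], 0], [0, [0.013, -0.025, 0], 0], [0, [0.013, -0.025, 0], 0], [0, [0.013, -0.025, 0], 0]]}}

```text
time_s: 1.88
ee_pos: [0.2728, -0.4831, 0.3084]
orientation: [1.0, 0.031, 0.0, 0.0]
force: [0.7, -0.3, -0.9]
finger_gap: 0.0002
gripper_force: 0.0
```

Request:
{"fn": "step_arm", "kwargs": {"steps": [[0, [0.013, -0.025, 0], 0], [0, [0.013, -0.025, 0], 0], [0, [0.013, -0.025, 0], 0], [0, [0.013, -0.025, 0], 0], [0, [0.013, -0.025, 0], 0]]}}

```text
time_s: 2.3
ee_pos: [0.3298, -0.3543, 0.3085]
orientation: [1.0, 0.031, 0.0, 0.0]
force: [0.6, -0.2, 0.1]
finger_gap: 0.0004
gripper_force: 0.0
```

Request:
{"fn": "step_arm", "kwargs": {"steps": [[0, [0.013, -0.025, 0], 0], [0, [0.013, -0.025, 0], 0], [0, [0.013, -0.025, 0], 0], [0, [0.013, -0.025, 0], 0], [0, [0.013, -0.025, 0], 0]]}}

```text
time_s: 2.72
ee_pos: [0.3869, -0.2255, 0.3086]
orientation: [1.0, 0.031, 0.0, 0.0]
force: [0.0, 0.1, -0.5]
finger_gap: 0.0002
gripper_force: 0.0
```

Request:
{"fn": "step_arm", "kwargs": {"steps": [[0, [0.0135, -0.0263, 0], 0], [0, [0.0135, -0.0263, 0], 0], [0, [0.0135, -0.0263, 0], 0], [0, [0.0135, -0.0263, 0], 0], [0, [0.0135, -0.0263, 0], 0]]}}

```text
time_s: 3.13
ee_pos: [0.446, -0.0899, 0.3086]
orientation: [1.0, 0.031, 0.0, 0.0]
force: [1.2, -0.1, 0.2]
finger_gap: -0.0002
gripper_force: 0.0
```

Request:
{"fn": "step_arm", "kwargs": {"steps": [[0, [0.0135, -0.0263, 0], 0], [0, [0.0135, -0.0263, 0], 0], [0, [0.0135, -0.0263, 0], 0], [0, [0.0135, -0.0263, 0], 0], [0, [0.0135, -0.0263, 0], 0]]}}

```text
time_s: 3.55
ee_pos: [0.5051, 0.0455, 0.3085]
orientation: [1.0, 0.031, 0.0, 0.0]
force: [-0.4, -0.4, 0.4]
finger_gap: -0.0003
gripper_force: 0.0
```

Request:
{"fn": "step_arm", "kwargs": {"steps": [[0, [0, 0, 0.015], 0], [0, [0, 0, 0.015], 0], [0, [0, 0, 0.015], 0], [0, [0, 0, 0.015], 0], [0, [0, 0, 0.01], 0]]}}

```text
time_s: 3.97
ee_pos: [0.5042, 0.0441, 0.237]
orientation: [1.0, 0.031, -0.001, 0.0]
force: [-0.7, 0.3, -0.1]
finger_gap: -0.0002
gripper_force: 0.0
```

```bash
python3 - <<'E'
from h import *
s=ctrl.state(); print(s["ee_pos"],s["force"],s["time_s"])
ims=[]
c=ctrl.read_camera("wrist"); cv2.imwrite("pics/c.png",c["img"][...,::-1])
P=cloud(c); m=(c["depth"]>0)
hsv=cv2.cvtColor(c["img"],cv2.COLOR_RGB2HSV)
np.savez("w.npz",P=P,img=c["img"])
x=s["ee_pos"]; 
# project tip point and plate corners
def pr(X):
    k=c["R"]@X+c["t"]; return np.round([c["fx"]*k[0]/k[2]+c["cx"],c["fy"]*k[1]/k[2]+c["cy"]],0)
print("tip",pr(np.array([x[0],x[1],x[2]-.017])),"foot",pr(np.array([x[0],x[1],.1685])))
E
```

```text
[0.50418101 0.04412332 0.23702366] [-0.71692948  0.27023906 -0.14388112] 3.9667
tip [256. 245.] foot [256. 210.]
```

View pics/c.png

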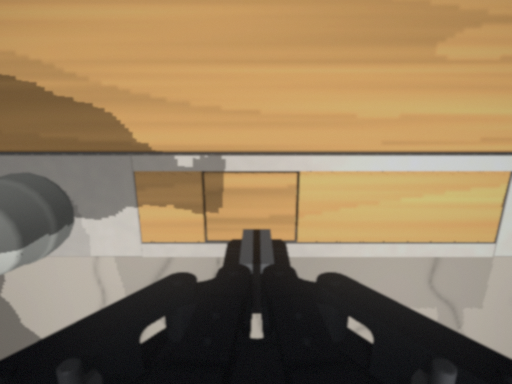

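The wrist view shows the plate seams at u≈203 and 298 (rows 172–241), with the foot of the fingers at (256, 210). The plate centre is about 3 mm further left. I'll shift, come down, then feel slowly.

Request:
{"fn": "step_arm", "kwargs": {"steps": [[0, [0, -0.003, 0.008], 0], [0, [0, 0, 0.008], 0], [0, [0, 0, 0.008], 0], [0, [0, 0, 0.006], 0], [0, [0, 0, 0.002], 0]]}}

```text
time_s: 4.43
ee_pos: [0.504, 0.0471, 0.2053]
orientation: [1.0, 0.031, -0.001, 0.0]
force: [-0.3, -1.3, -0.7]
finger_gap: -0.0
gripper_force: 0.0
```

Request:
{"fn": "step_arm", "kwargs": {"steps": [[0, [0, 0, 0.002], 0], [0, [0, 0, 0.002], 0], [0, [0, 0, 0.002], 0], [0, [0, 0, 0.002], 0], [0, [0, 0, 0.002], 0]]}}

```text
time_s: 4.85
ee_pos: [0.5046, 0.0472, 0.1963]
orientation: [1.0, 0.031, 0.0, -0.0]
force: [0.7, 0.7, -0.7]
finger_gap: -0.0
gripper_force: 0.0
```

Request:
{"fn": "step_arm", "kwargs": {"steps": [[0, [0, 0, 0.001], 0], [0, [0, 0, 0.001], 0], [0, [0, 0, 0.001], 0], [0, [0, 0, 0.001], 0], [0, [0, 0, 0.001], 0]]}}

```text
time_s: 5.27
ee_pos: [0.5045, 0.0472, 0.1912]
orientation: [1.0, 0.031, 0.0, 0.0]
force: [-1.0, -0.3, 0.8]
finger_gap: 0.0001
gripper_force: 0.0
```

Next come slow calls of 5 mm each, expecting contact near z = 0.1855.

Request:
{"fn": "step_arm", "kwargs": {"steps": [[0, [0, 0, 0.001], 0], [0, [0, 0, 0.001], 0], [0, [0, 0, 0.001], 0], [0, [0, 0, 0.001], 0], [0, [0, 0, 0.001], 0]]}}

```text
time_s: 5.68
ee_pos: [0.5045, 0.0472, 0.1862]
orientation: [1.0, 0.031, -0.0, -0.0]
force: [0.1, -0.5, -0.4]
finger_gap: 0.0002
gripper_force: 0.0
```

Request:
{"fn": "step_arm", "kwargs": {"steps": [[0, [0, 0, 0.0006], 0], [0, [0, 0, 0.0006], 0], [0, [0, 0, 0.0006], 0], [0, [0, 0, 0.0006], 0], [0, [0, 0, 0.0006], 0]]}}

```text
time_s: 6.1
ee_pos: [0.5045, 0.0472, 0.1834]
orientation: [1.0, 0.031, -0.0, 0.0]
force: [-2.0, -0.9, 5.0]
finger_gap: -0.0003
gripper_force: 2.4
```

Contact: 5 N with the tip still moving down. I'll go on slowly and watch whether it gives.

Request:
{"fn": "step_arm", "kwargs": {"steps": [[0, [0, 0, 0.0005], 0], [0, [0, 0, 0.0005], 0], [0, [0, 0, 0.0005], 0], [0, [0, 0, 0.0005], 0], [0, [0, 0, 0.0005], 0]]}}

```text
time_s: 6.52
ee_pos: [0.5045, 0.0472, 0.1807]
orientation: [1.0, 0.031, -0.0, 0.0]
force: [-3.2, -0.4, 4.8]
finger_gap: 0.0001
gripper_force: 2.4
```

It yields at a steady 5 N. I'll press a little further.

Request:
{"fn": "step_arm", "kwargs": {"steps": [[0, [0, 0, 0.0005], 0], [0, [0, 0, 0.0005], 0], [0, [0, 0, 0.0005], 0], [0, [0, 0, 0], 0], [0, [0, 0, 0], 0]]}}

```text
time_s: 6.93
ee_pos: [0.5045, 0.0472, 0.1796]
orientation: [1.0, 0.031, -0.0, 0.0]
force: [-3.4, -1.1, 7.0]
finger_gap: 0.0
gripper_force: 3.9
```

```bash
python3 - <<'E'
from h import *
s=ctrl.state(); print(s["ee_pos"],s["force"],s["time_s"])
c=ctrl.read_camera("side"); P=cloud(c)
for r in ctrl.regions_of("side","lid")[:1]:
    p=P[r["pixels"]]; print(r["box"],np.percentile(p,[2,50,98],axis=0).round(3))
cv2.imwrite("pics/d.png",c["img"][...,::-1])
E
```

```text
[0.50450611 0.04719391 0.17959364] [-3.41842534 -1.12716723  7.04611283] 6.9333
[193.8, 127.7, 279.8, 241.1] [[ 0.557 -0.207  0.168]
 [ 0.657  0.071  0.217]
 [ 0.765  0.246  0.259]]
```

View pics/d.png

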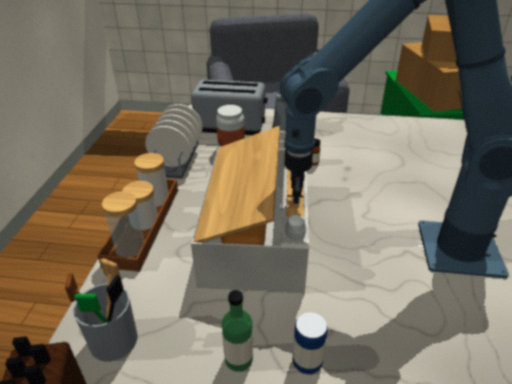

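The lid is let go and rising, its front edge at about z = 0.26 (the brown lid spans (200–280, 128–241)). I'll withdraw the hand up and back towards the robot.

Request:
{"fn": "step_arm", "kwargs": {"steps": [[0, [0, 0, -0.002], 0], [0, [0, 0, -0.002], 0], [0, [0, 0, -0.002], 0], [0, [0, 0, -0.002], 0], [0, [0, 0, -0.004], 0]]}}

```text
time_s: 7.45
ee_pos: [0.5043, 0.0472, 0.191]
orientation: [1.0, 0.031, -0.0, -0.0]
force: [-0.4, -0.4, -0.2]
finger_gap: 0.0003
gripper_force: 0.0
```

Request:
{"fn": "step_arm", "kwargs": {"steps": [[0, [-0.004, 0, -0.008], 0], [0, [-0.008, 0, -0.012], 0], [0, [-0.012, 0, -0.012], 0], [0, [-0.012, 0, -0.012], 0], [0, [-0.012, 0, -0.012], 0]]}}

```text
time_s: 7.87
ee_pos: [0.4559, 0.0442, 0.2482]
orientation: [1.0, 0.031, 0.0, -0.0]
force: [0.0, 0.1, 0.4]
finger_gap: -0.0004
gripper_force: 0.0
```

Request:
{"fn": "step_arm", "kwargs": {"steps": [[0, [-0.01, 0, -0.01], 0], [0, [-0.01, 0, -0.01], 0], [0, [-0.01, 0, -0.01], 0], [0, [-0.008, 0, -0.005], 0], [0, [-0.004, 0, 0], 0]]}}

```text
time_s: 8.28
ee_pos: [0.4144, 0.0416, 0.2835]
orientation: [1.0, 0.031, 0.001, 0.0]
force: [0.1, 0.5, 0.2]
finger_gap: 0.0001
gripper_force: 0.0
```

Request:
{"fn": "step_arm", "kwargs": {"steps": [[0, [0, 0, 0], 0], [0, [0, 0, 0], 0], [0, [0, 0, 0], 0], [0, [0, 0, 0], 0], [0, [0, 0, 0], 0]]}}

```text
time_s: 8.7
ee_pos: [0.4148, 0.0416, 0.2819]
orientation: [1.0, 0.031, -0.0, -0.0]
force: [-0.3, 0.2, -0.6]
finger_gap: -0.0
gripper_force: 0.0
```

Request:
{"fn": "step_arm", "kwargs": {"steps": [[0, [0, 0, 0], 0], [0, [0, 0, 0], 0], [0, [0, 0, 0], 0], [0, [0, 0, 0], 0], [0, [0, 0, 0], 0]]}}

```text
time_s: 9.12
ee_pos: [0.4147, 0.0415, 0.2823]
orientation: [1.0, 0.031, -0.0, 0.0]
force: [0.1, 0.9, -0.2]
finger_gap: -0.0003
gripper_force: 0.0
```

Request:
{"fn": "step_arm", "kwargs": {"steps": [[0, [0, 0, 0], 0], [0, [0, 0, 0], 0], [0, [0, 0, 0], 0], [0, [0, 0, 0], 0], [0, [0, 0, 0], 0]]}}

```text
time_s: 9.53
ee_pos: [0.4147, 0.0415, 0.2823]
orientation: [1.0, 0.031, -0.0, 0.0]
force: [0.3, 0.1, -0.5]
finger_gap: 0.0002
gripper_force: 0.0
```

Request:
{"fn": "step_arm", "kwargs": {"steps": [[0, [0, 0, 0], 0], [0, [0, 0, 0], 0], [0, [0, 0, 0], 0], [0, [0, 0, 0], 0], [0, [0, 0, 0], 0]]}}

```text
time_s: 9.95
ee_pos: [0.4147, 0.0416, 0.2823]
orientation: [1.0, 0.031, -0.0, -0.0]
force: [0.5, -0.4, 0.0]
finger_gap: 0.0003
gripper_force: 0.0
```

Request:
{"fn": "step_arm", "kwargs": {"steps": [[0, [0, 0, 0], 0], [0, [0, 0, 0], 0], [0, [0, 0, 0], 0], [0, [0, 0, 0], 0], [0, [0, 0, 0], 0]]}}

```text
time_s: 10.37
ee_pos: [0.4147, 0.0415, 0.2823]
orientation: [1.0, 0.031, -0.0, 0.0]
force: [-0.1, 1.1, -0.3]
finger_gap: 0.0006
gripper_force: 0.0
```

Request:
{"fn": "step_arm", "kwargs": {"steps": [[0, [0, 0, 0], 0], [0, [0, 0, 0], 0], [0, [0, 0, 0], 0], [0, [0, 0, 0], 0], [0, [0, 0, 0], 0]]}}

```text
time_s: 10.78
ee_pos: [0.4147, 0.0415, 0.2823]
orientation: [1.0, 0.031, -0.0, 0.0]
force: [-0.2, -0.3, -0.1]
finger_gap: -0.0001
gripper_force: 0.0
```

Request:
{"fn": "step_arm", "kwargs": {"steps": [[0, [0, 0, 0], 0], [0, [0, 0, 0], 0], [0, [0, 0, 0], 0], [0, [0, 0, 0], 0], [0, [0, 0, 0], 0]]}}

```text
time_s: 11.2
ee_pos: [0.4147, 0.0416, 0.2823]
orientation: [1.0, 0.031, -0.0, -0.0]
force: [0.0, 0.7, -0.2]
finger_gap: -0.0
gripper_force: 0.0
```

```bash
python3 - <<'E'
from h import *
s=ctrl.state(); print(s["ee_pos"],s["force"],s["time_s"])
for k in range(2):
  c=ctrl.read_camera("side"); P=cloud(c)
  for q in ["lid","timer","shaker","oil","drum","spice","mug"]:
    for r in ctrl.regions_of("side",q)[:1]:
      p=P[r["pixels"]&(c["depth"]>0)]; print(q,np.percentile(p,[2,50,98],axis=0).round(3).tolist())
cv2.imwrite("pics/e.png",c["img"][...,::-1])
E
```

```text
[0.41467596 0.04156487 0.28227456] [ 0.00131782  0.67017639 -0.21481668] 11.2
lid [[0.677, -0.45, 0.003], [0.7, 0.098, 0.354], [0.822, 0.251, 0.378]]
timer [[0.47, 0.178, 0.174], [0.493, 0.204, 0.206], [0.517, 0.214, 0.224]]
shaker [[0.496, -0.539, 0.004], [0.515, -0.177, 0.203], [0.538, -0.167, 0.237]]
oil [[0.57, 0.452, 0.009], [0.598, 0.482, 0.131], [0.631, 0.494, 0.231]]
drum [[0.407, 0.413, 0.001], [0.442, 0.468, 0.11], [0.475, 0.48, 0.142]]
spice [[0.434, -0.442, 0.004], [0.455, -0.412, 0.062], [0.475, -0.4, 0.103]]
mug [[0.547, -0.587, 0.001], [0.586, -0.442, 0.079], [0.637, -0.397, 0.099]]
lid [[0.676, -0.182, 0.18], [0.697, 0.11, 0.355], [0.752, 0.252, 0.378]]
timer [[0.47, 0.177, 0.173], [0.493, 0.204, 0.206], [0.517, 0.214, 0.224]]
shaker [[0.497, -0.195, 0.17], [0.515, -0.176, 0.204], [0.533, -0.167, 0.237]]
oil [[0.569, 0.451, 0.012], [0.597, 0.482, 0.132], [0.63, 0.494, 0.231]]
drum [[0.408, 0.42, 0.011], [0.441, 0.469, 0.114], [0.473, 0.48, 0.142]]
spice [[0.434, -0.439, 0.006], [0.454, -0.412, 0.06], [0.474, -0.402, 0.102]]
mug [[0.549, -0.495, 0.057], [0.584, -0.439, 0.081], [0.62, -0.406, 0.096]]
```

View pics/e.png

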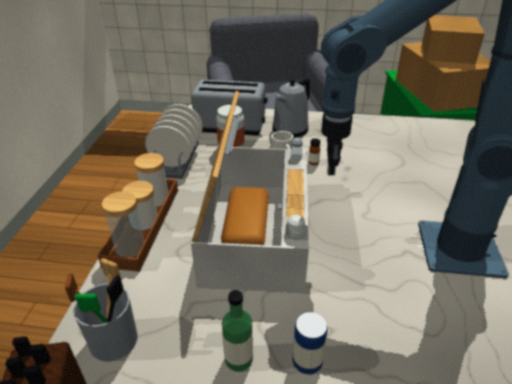

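The lid stands fully open (edge-on from (205, 220) to (237, 95), top at z≈0.378). The hand is clear at (335, 150), and everything else is where it stood.

```bash
python3 -c "
from bench import ctrl
print(ctrl.sign_off())"
```

```text
the job is handed in; nothing more can be done
None
```

I found the catch about 45 mm left of the strip's centre and pressed it in at about 7 N; the lid sprang fully open, the hand is clear, nothing else moved, and the job is handed in (the sign-off gave no verdict).

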